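Hang the ribbon basket under the display canopy

ROBOT

A 6-joint arm with a two-finger parallel gripper is mounted at the origin on a cart in front of the work surface, level with it; the furniture and walls round the work are solid. World frame = base frame: x ahead of the robot, y to its left, z up, the work surface at z = 0. Lengths are in m, angles in rad, forces in N, time in s.
With the tool pointing down it reaches from about 0.4 to 0.825 m from the base axis. Payload 7 kg.
Tool frame: the origin (TCP) lies on the centre line of the jaws, within the pads' length; the fingertips stand 11 mm ahead of it and the grasp point (between the pads) lies 8 mm behind it (ctrl.finger_overhang is the distance from the TCP to the fingertips, in m); z points along the fingers, y is the line along which they close (so a half turn about z gives the same grasp; the last joint's range is limited). The gripper opens to 88 mm and grips with 3 to 60 N. Pads are 19 mm wide; open, the fingers measure 130 mm over their backs; the gripper's body (78 mm by 193 mm) begins 47 mm behind the grasp point.
Start: joints at [1.601, 0.359, 0.012, 0, -1.224, -0.288], TCP at [0.172, 0.653, 0.238] pointing down, gripper open.
Joint ranges: [-3.07, 3.07], [-1.43, 2.12], [-1.02, 1.25], [-3.03, 1.67], [-3.05, -0], [-3.03, 3.03]. Speed limits (rad/s): [2.39, 2.39, 3.01, 3.14, 3.14, 3.14].

INTERFACE

Orientations are given as a unit quaternion [w, x, y, z].
In Python, from station import ctrl, jaws, cams, sign_off gives the robot as it stands. Calls block until the motion is done:
- ctrl.move_to(position, orientation): joint-space move of the TCP to a pose.
- ctrl.move_straight(position, attitude=None, max_speed=0.15, stop_force=None): straight line of the TCP; attitude=None keeps the orientation; max_speed is the mean speed in m/s. With stop_force (N) it stops when the force on the tool has changed by that much, and returns True; else False.
- ctrl.movej(angles): joint-space move.
- jaws.command_gripper(opening): opening from 0.0 (shut) to 1.0 (fully open); the grip force is fixed at half the most; returns when the fingers have stopped.
- ctrl.wait(seconds).
- ctrl.solve_ik(position, orientation): joint angles nearest the present ones, or None.
- cams.read_camera(name): name is "scene" or "top" or "wrist"; returns the picture (480x640x3 uint8, red, green, blue); there is no depth.
- cams.calibration(name): a dict with "camera_matrix" (3x3 intrinsics, pixels), "k1" (the pictures are not rectified: a ray, as slopes to the right and down, at radius r is drawn at 1 + k1 r^2 times it, then the intrinsics apply), "extrinsics" (4x4, takes a point from camera to world coordinates). Camera axes: x right, y down, z forward; pixel columns grow to the right and rows downward; lengths in m; the calibration is good to about 2 mm. A picture is of the moment at which its call begins: read the wrist's pose just before it. calibration takes no time and is no camera call; for the wrist camera it gives the pose at the moment of the call.
A pose or a line that the arm cannot do raises ctrl.MotionError and nothing moves.
- sign_off(): hands the job in; it is judged then, once.
Trained networks look in the newest picture that a camera, given by its name, has taken for a name from the list of things; names that differ only in an ending like _2 or _b are one class to them, and where a whole thing is asked for, a point or a joint stands for the part that bears it (a point fixed in the world has none). Each returns a list of dicts, best first, with "p" (0 to 1); they miss things now and then, are a little off and sometimes report something else, mostly with a low value. They report only what shows in the picture. A call takes as long as a camera call. They do not tell look-alikes from the thing itself.
- cams.regions_of(camera, query): "pixels" (480x640 bool, what is visible of it).
- cams.pinpoint(camera, query): "location" ([x, y, z] in m, in world coordinates, good to about 4 mm: a listed point, or the origin of a listed thing).
Readings, each from a call of its own:
- ctrl.current_time(): time.
- ctrl.current_q(): joint angles.
- ctrl.current_qd(): joint speeds.
- ctrl.current_joint_efforts(): joint torques, N m.
- ctrl.current_position(): TCP position.
- ctrl.current_orientation(): TCP orientation.
- ctrl.current_wrist_force(): force on the tool from outside, world axes, zero at the start.
- ctrl.current_torque(): the same for the moment, N m.
- ctrl.current_opening(): opening from 0.0 (shut) to 1.0 (fully open).
- ctrl.current_finger_force(): force on a finger pad.
Only numpy, scipy, OpenCV 4.12 (cv2) and the standard library are available. Lean on these libraries where they do the work, as an engineer would, in place of code of your own. Each camera call takes 0.05 s, during which the arm holds its last target. There are 200 camera calls.

TASK

Pick up the small wooden basket by its steel handle, with the roll of ribbon staying in it, and hang it on the hook of the white display stand, about the middle of the handle over the hook. The stand's canopy overhangs the hook, so come in under it at a slant; lower the handle gently until the hook carries the basket, and only then let go and back out. Do not bump the stand or disturb the other things on the counter.

Things in the scene. Friction and masses are not known exactly. Their poses are not given: they have to be found in the camera images.
- basket: Open wooden basket, 102 mm (x) by 167 mm (y), 63 mm high, walls 4 mm, rim 6 mm thick, 0.18 to 0.29 kg, upright on the counter, a reel of ribbon in it. Origin: centre of its underside, z up. A rigid steel handle stands over it in its plane x = 0: two legs at y = +-84 mm and a level top bar. Front and back are alike.
- basket_handle (a point): Middle of the basket handle's top bar, on its centre line, 150 mm above the basket's underside (87 mm above the rim); axes as the basket's. The bar is round steel rod 8 mm thick, straight and level along y from -66 to +66 mm.
- ribbon_spool: Reel of gift ribbon lying flat in the basket, flanges 66 mm across, 22 mm high, 45 g; origin at the middle of its underside (reel axis 12 mm along its +y from there).
- stand: White display stand, fixed. Origin: on the counter straight below the hollow of its hook; z up; the hook points along its -x, roughly to the robot. Base plate 12 mm thick, x = -60 to +100, y = +-75 mm. A 22 mm square post stands at x = 85 mm and carries a canopy over the hook; a black 34 mm collar on the post carries the hook.
- canopy_edge (a point): Middle of the lower front edge of the stand's canopy board, 410 mm above the counter and 5 mm before the stand's origin; axes as the stand's. The board is 12 mm thick and runs from here 111 mm back (+x) and 90 mm to either side, with a 60 mm high sign board on top from 34 mm back.
- hook_line (a point): Middle of the heights where the hook's hollow may be: 215 mm above the stand's origin, axes as the stand's. The collar is clamped at an unreported height: the rod's centre line in the hollow is 200 to 230 mm above the counter, so a bar hung there has its centre 208 to 238 mm up. Find it by camera or by lowering until it is felt. The hook does not slide.
- hook_tip (a point): Mean position of the hook's tip (it moves up or down 15 mm with the collar), 21 mm before the hollow. The hook is round steel rod 8 mm thick in the stand's plane y = 0: from the collar down a 15 degree slope to the hollow, level from x = +15 to -5 mm, then up to a 10 mm end ball here, whose top is 24 mm above the rod's centre line in the hollow.
- counter_bell: Silver dome counter bell on a black foot, 84 mm across, 50 mm high; origin at the centre of its underside. Bystander.
- toy_tiara: Gold toy tiara standing on its band, 88 x 117 x 40 mm high; origin at the centre of its underside. Bystander.
- tape_roll: Brown roll of packing tape lying flat, 94 mm across, 48 mm high; origin at the centre of its underside. Bystander.
- trinket_box: Pink heart-shaped trinket box, 90 x 100 x 40 mm high; origin at the centre of its underside. Bystander.
- date_stamp: Small black and red hand stamp, 30 x 48 x 57 mm high; origin at the centre of its underside. Bystander.
- boxed_set: Flat pink boxed craft set lying down, 70 x 100 x 22 mm high; origin at the centre of its underside. Bystander.
Not all that is in view belongs to the job. Leave any orange look-alike of the ribbon_spool alone.

How it is judged:
By the outcome, as a careful person would: the job done as asked, in the order asked, and still so for the second after the job is handed in, with the robot touching nothing.
It also fails if it takes over 48 s, if anything falls off the work surface, if the arm or the gripper's body presses on something with over 40 N, if the wrist force passes 120 N, or if a joint passes its speed limit or range.

## Working session

There is one attempt and no reset: what is moved stays moved. The work goes in short steps, each a Python script; the robot and the scene stay as the last script left them, time stands still between calls to the robot, and variables do not carry over. Pictures are saved under pics/ and viewed, at most 13 in all, crops included, and the job is handed in when it is done.

```bash
mkdir -p pics; ls; cat > h.py <<'E'
import numpy as np, cv2
from station import ctrl, jaws, cams, sign_off
from scipy.spatial.transform import Rotation as R
def save(img,n): cv2.imwrite('pics/'+n,cv2.cvtColor(img,cv2.COLOR_RGB2BGR))
def proj(cam,P):
    c=cams.calibration(cam);T=np.linalg.inv(c["extrinsics"]);p=T[:3,:3]@np.array(P)+T[:3,3]
    s=p[:2]/p[2];s=s*(1+c["k1"]*(s@s));K=np.array(c["camera_matrix"]);return K[:2,:2]@s+K[:2,2]
def ray(cam,uv):
    c=cams.calibration(cam);K=np.array(c["camera_matrix"]);E=np.array(c["extrinsics"])
    d=np.linalg.solve(K[:2,:2],np.array(uv)-K[:2,2]);s=d.copy()
    for _ in range(10): s=d/(1+c["k1"]*(s@s))
    return E[:3,3],E[:3,:3]@np.array([s[0],s[1],1])
def atz(cam,uv,z):
    o,d=ray(cam,uv);return o+d*(z-o[2])/d[2]
def quat(zax,yax):
    z=np.array(zax,float);z/=np.linalg.norm(z);y=np.array(yax,float);y-=z*(y@z);y/=np.linalg.norm(y)
    q=R.from_matrix(np.c_[np.cross(y,z),y,z]).as_quat();return [q[3],q[0],q[1],q[2]]
E
python3 - <<'E'
from h import *
np.set_printoptions(precision=3,suppress=True)
a={}
for c in("scene","top"):
    a[c]=cams.read_camera(c)
    save(a[c],c+'.png')
    for n in("basket","basket_handle","ribbon_spool","stand","canopy_edge","hook_line","hook_tip","counter_bell","toy_tiara","tape_roll","trinket_box","date_stamp","boxed_set"):
        for r in cams.pinpoint(c,n)[:2]: print(c,n,round(r["p"],2),np.array(r["location"]),proj(c,r["location"]).round())
print(ctrl.current_time())
E
```

```text
pics
scene basket 0.51 [0.432 0.021 0.   ] [280. 320.]
scene basket 0.32 [0.589 0.128 0.232] [275. 215.]
scene basket_handle 0.65 [ 0.49 -0.2   0.15] [362. 289.]
scene ribbon_spool 0.87 [ 0.322 -0.198 -0.001] [330. 372.]
scene ribbon_spool 0.54 [ 0.491 -0.21   0.004] [364. 333.]
scene stand 0.98 [0.609 0.127 0.   ] [283. 277.]
scene canopy_edge 0.73 [ 0.494 -0.198  0.001] [360. 332.]
scene hook_line 0.77 [0.615 0.131 0.214] [279. 216.]
scene hook_tip 0.77 [0.588 0.129 0.233] [274. 214.]
scene hook_tip 0.5 [ 0.436  0.158 -0.001] [242. 305.]
scene counter_bell 0.59 [ 0.433  0.022 -0.001] [280. 320.]
scene counter_bell 0.32 [ 0.493 -0.2    0.003] [361. 332.]
scene toy_tiara 0.82 [0.436 0.156 0.001] [242. 304.]
scene toy_tiara 0.65 [0.611 0.128 0.002] [283. 276.]
scene tape_roll 0.69 [0.457 0.31  0.001] [206. 285.]
scene trinket_box 0.66 [ 0.602  0.333 -0.003] [229. 261.]
scene trinket_box 0.5 [ 0.608  0.128 -0.002] [282. 278.]
scene date_stamp 0.58 [ 0.706 -0.118 -0.   ] [368. 283.]
scene date_stamp 0.25 [ 0.609  0.13  -0.002] [282. 277.]
scene boxed_set 0.91 [ 0.501 -0.438 -0.002] [445
[... 226 characters left out ...]
]
top ribbon_spool 0.65 [ 0.486 -0.208  0.006] [378. 253.]
top stand 0.58 [ 0.614  0.134 -0.005] [261. 211.]
top canopy_edge 0.79 [0.607 0.129 0.408] [238. 170.]
top hook_line 0.65 [0.613 0.133 0.215] [250. 191.]
top hook_line 0.32 [ 0.488 -0.2    0.151] [380. 243.]
top hook_tip 0.59 [0.595 0.126 0.233] [251. 197.]
top counter_bell 0.93 [ 0.434  0.022 -0.001] [298. 272.]
top toy_tiara 0.61 [0.438 0.154 0.003] [252. 270.]
top tape_roll 0.87 [0.46  0.318 0.   ] [197. 263.]
top trinket_box 0.71 [ 0.609  0.334 -0.002] [194. 214.]
top trinket_box 0.28 [ 0.489 -0.201  0.151] [380. 243.]
top date_stamp 0.57 [ 0.704 -0.117 -0.003] [345. 181.]
top boxed_set 0.82 [ 0.497 -0.441 -0.003] [457. 249.]
1.4
```

View pics/scene.png

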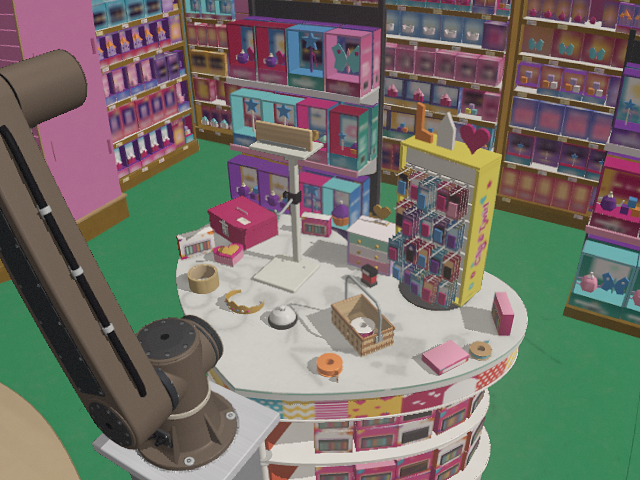

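View pics/top.png

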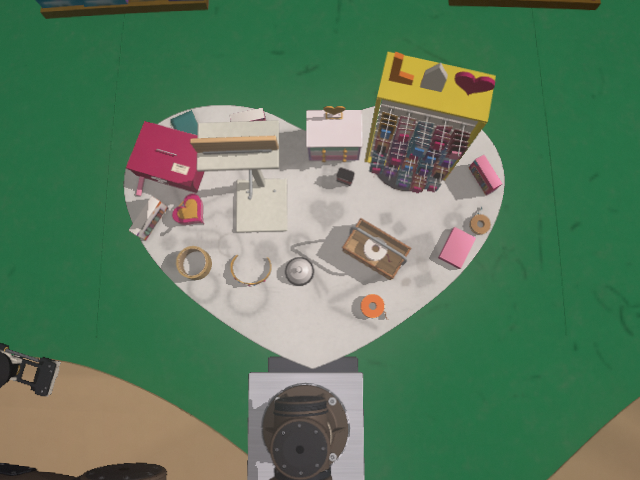

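```bash
python3 - <<'E'
import cv2,numpy as np
a=cv2.imread('pics/scene.png');b=cv2.imread('pics/top.png')
A=cv2.resize(a[170:300,210:360],(400,347),interpolation=3);A2=cv2.resize(a[250:380,290:440],(400,347),interpolation=3)
B=cv2.resize(b[180:310,310:460],(400,347)[::1],interpolation=3)[:250]
C=cv2.resize(b[140:250,200:320],(400,250),interpolation=3)
cv2.imwrite('pics/crop.png',np.vstack([np.hstack([A,A2]),np.hstack([B,C])]))
E
```

```text
(no output)
```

View pics/crop.png

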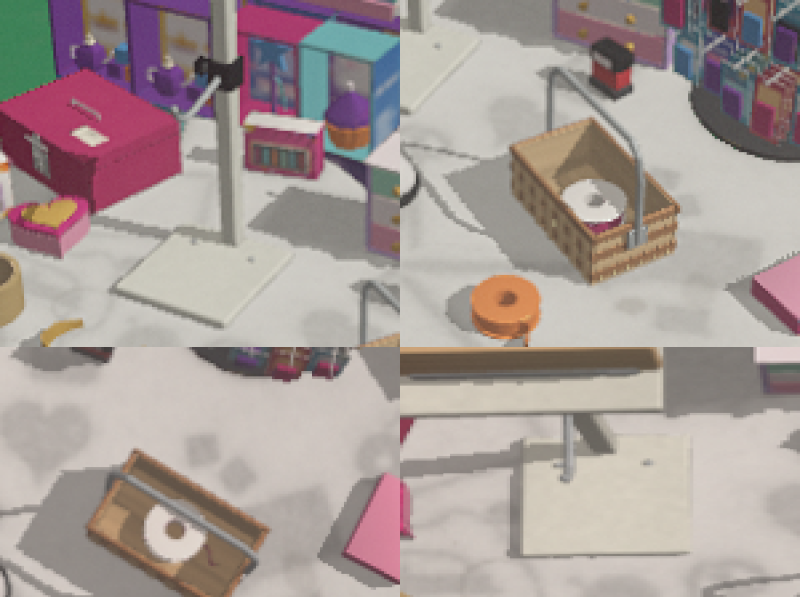

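The scene picture shows the basket, with a white/pink reel in it, at about (362,325). The stand's base is at (285,275) and its hook tip at (278,215). Basket candidates: only the wooden basket at scene (362,325), top (376,250). Reel candidates: the one in the basket at top (375,250), and the orange look-alike at top (373,306), which I leave alone. The crop confirms the choice.

Next I fit the yaws of the basket and stand by silhouette.

```bash
cat > fit.py <<'E'
from h import *
from scipy.optimize import minimize
np.set_printoptions(precision=4,suppress=True)
def box(x0,x1,y0,y1,z0,z1): return np.array([[x,y,z] for x in(x0,x1) for y in(y0,y1) for z in(z0,z1)])
BK=[box(-.051,.051,-.0835,.0835,0,.063),box(-.004,.004,-.066,.066,.146,.154)]+[np.vstack([box(-.004,.004,s*.084-.004,s*.084+.004,.04,.13),box(-.004,.004,s*.066-.004,s*.066+.004,.146,.154)]) for s in(1,-1)]
ST=[box(-.06,.1,-.075,.075,0,.012),box(.074,.096,-.011,.011,0,.41),box(-.005,.106,-.09,.09,.41,.422),box(.029,.041,-.09,.09,.422,.482)]
calib={c:cams.calibration(c) for c in("scene","top")}
def pj(c,P):
    c=calib[c];T=np.linalg.inv(c["extrinsics"]);p=P@T[:3,:3].T+T[:3,3];s=p[:,:2]/p[:,2:]
    s=s*(1+c["k1"]*(s**2).sum(1,keepdims=True));K=np.array(c["camera_matrix"]);return s@K[:2,:2].T+K[:2,2]
def render(c,parts,p):
    m=np.zeros((480,640),np.uint8);r=R.from_euler('z',p[2]).as_matrix()
    for b in parts:
        uv=pj(c,b@r.T+[p[0],p[1],0]);cv2.fillConvexPoly(m,cv2.convexHull((uv*16).astype(np.int32)),255,shift=4)
    return m
def fit(name,parts,p0,cs):
    M={}
    for c in cs:
        cams.read_camera(c);r=cams.regions_of(c,name)
        # choose region overlapping the prior model best
        m0=render(c,parts,p0)>0
        best=max(r,key=lambda q:(q["pixels"]&m0).sum());M[c]=cv2.GaussianBlur(best["pixels"].astype(np.float32),(0,0),1.)
    def cost(p): return sum(np.abs(cv2.GaussianBlur(render(c,parts,p).astype(np.float32)/255,(0,0),1.)-M[c]).sum()/M[c].sum() for c in cs)
    best=None
    for dy in np.radians([-15,-8,0,8,15]):
        x=np.array([p0[0],p0[1],p0[2]+dy])
        o=minimize(cost,x,method='Nelder-Mead',options=dict(initial_simplex=[x,x+[.01,0,0],x+[0,.01,0],x+[0,0,.1]],xatol=1e-4,fatol=1e-4))
        if best is None or o.fun<best.fun: best=o
    print(name,cs,best.x,np.degrees(best.x[2]),best.fun)
    return best.x
if __name__=="__main__":
    for cs in(["top"],["scene"],["scene","top"]):
        fit("basket",BK,[.49,-.2,-.55],cs); fit("stand",ST,[.613,.13,0],cs)
    o1,d1=ray("scene",[278.2,215.]);o2,d2=ray("top",[250.1,197.7])
    A=np.c_[d1,-d2];t=np.linalg.lstsq(A,o2-o1,rcond=None)[0];print("tip",o1+t[0]*d1,o2+t[1]*d2)
    print("tcp/cam",ctrl.current_position(),ctrl.current_orientation(),cams.calibration("wrist")["extrinsics"])
    # reachability
    for bx,by,bz,yaw in((.49,-.2,.15,-.55),(.49,-.2,.27,-.55),(.613,.13,.22,0),(.613,.13,.27,0),(.45,.13,.28,0)):
        for th in(55,60,65,70):
            t=np.radians(th);f=np.array([np.cos(yaw),np.sin(yaw),0]);z=f*np.sin(t)-np.array([0,0,np.cos(t)])
            y=f*np.cos(t)+np.array([0,0,np.sin(t)])
            print((bx,by,bz),th,[ctrl.solve_ik(list(np.array([bx,by,bz])+.008*z),quat(z,s*y)) for s in(1,-1)])
E
python3 fit.py
```

```text
basket ['top'] [ 0.4919 -0.1992 -0.6035] -34.577107793516646 0.35249459743499756
stand ['top'] [0.6123 0.1303 0.0273] 1.5617086822454826 0.054999008774757385
basket ['scene'] [ 0.4954 -0.1992 -0.6265] -35.8970246032026 0.29335638880729675
stand ['scene'] [0.6148 0.1293 0.012 ] 0.6881919181266328 0.11777975410223007
basket ['scene', 'top'] [ 0.4949 -0.1996 -0.6035] -34.579383200741844 0.576737642288208
stand ['scene', 'top'] [0.6116 0.1289 0.008 ] 0.45725515738712097 0.17920932173728943
tip [0.5985 0.1229 0.2272] [0.5935 0.1298 0.2269]
tcp/cam [0.1721 0.6527 0.2376] [ 0.      0.9917 -0.1285  0.    ] [[-0.2558 -0.9327 -0.2542  0.2396]
 [-0.9667  0.2466  0.0679  0.633 ]
 [-0.0006  0.2632 -0.9648  0.3839]
 [ 0.      0.      0.      1.    ]]
(0.49, -0.2, 0.15) 55 [array([-0.8412,  0.0226, -0.904 , -2.4482, -0.3768, -0.4877]), array([-0.8412,  0.0226, -0.904 , -2.4482, -0.3768,  2.6539])]
(0.49, -0.2, 0.15) 60 [None, None]
(0.49, -0.2, 0.15) 65 [None, None]
(0.49, -0.2, 0.15) 70 [None, None]
(0.49, -0.2, 0.27) 55 [None, None]
(0.49, -0.2, 0.27) 60 [None, None]
(0.49, -0.2, 0.27) 65 [array(
[... 623 characters left out ...]
) 70 [array([-0.2113,  0.1846, -0.9903, -2.8729, -0.8368, -0.1092]), None]
(0.613, 0.13, 0.27) 55 [None, None]
(0.613, 0.13, 0.27) 60 [None, None]
(0.613, 0.13, 0.27) 65 [array([-0.16  , -0.0272, -0.79  , -2.7092, -0.3517, -0.3408]), array([-0.16  , -0.0272, -0.79  , -2.7092, -0.3517,  2.8008])]
(0.613, 0.13, 0.27) 70 [array([-0.1961,  0.025 , -0.8972, -2.8077, -0.5928, -0.2123]), array([-0.1961,  0.025 , -0.8972, -2.8077, -0.5928,  2.9293])]
(0.45, 0.13, 0.28) 55 [None, None]
(0.45, 0.13, 0.28) 60 [None, None]
(0.45, 0.13, 0.28) 65 [None, None]
(0.45, 0.13, 0.28) 70 [array([-0.1702, -0.4153, -0.9632, -2.4456, -0.2509, -0.6217]), array([-0.1702, -0.4153, -0.9632, -2.4456, -0.2509,  2.5199])]
```

```bash
cat >> h.py <<'E'
def grip(b,yaw,th,s=1):
    "pose with bar point b at the grasp point, slant th deg off vertical toward heading yaw"
    t=np.radians(th);f=np.array([np.cos(yaw),np.sin(yaw),0]);z=f*np.sin(t)-np.array([0,0,np.cos(t)])
    y=f*np.cos(t)+np.array([0,0,np.sin(t)])
    return np.array(b)+.008*z,quat(z,s*y),z
E
python3 - <<'E'
from h import *
np.set_printoptions(precision=2,suppress=True)
for b,yaw in(((.492,-.2,.15),-.6),((.492,-.2,.25),-.6),((.46,-.1,.25),-.3),((.5,.13,.25),0.01),((.613,.13,.24),0.01),((.613,.13,.21),0.01)):
    for th in(40,45,48,51,54):
        o=[]
        for s in(1,-1):
            p,q,_=grip(b,yaw,th,s);o.append(ctrl.solve_ik(list(p),q))
        print(b,th,o)
E
```

```text
(0.492, -0.2, 0.15) 40 [None, None]
(0.492, -0.2, 0.15) 45 [None, None]
(0.492, -0.2, 0.15) 48 [None, None]
(0.492, -0.2, 0.15) 51 [array([-0.75, -0.  , -0.83, -2.45, -0.18, -0.59]), array([-0.75, -0.  , -0.83, -2.45, -0.18,  2.55])]
(0.492, -0.2, 0.15) 54 [array([-0.84,  0.03, -0.95, -2.6 , -0.38, -0.37]), array([-0.84,  0.03, -0.95, -2.6 , -0.38,  2.77])]
(0.492, -0.2, 0.25) 40 [None, None]
(0.492, -0.2, 0.25) 45 [None, None]
(0.492, -0.2, 0.25) 48 [None, None]
(0.492, -0.2, 0.25) 51 [None, None]
(0.492, -0.2, 0.25) 54 [None, None]
(0.46, -0.1, 0.25) 40 [None, None]
(0.46, -0.1, 0.25) 45 [None, None]
(0.46, -0.1, 0.25) 48 [None, None]
(0.46, -0.1, 0.25) 51 [None, None]
(0.46, -0.1, 0.25) 54 [None, None]
(0.5, 0.13, 0.25) 40 [None, None]
(0.5, 0.13, 0.25) 45 [None, None]
(0.5, 0.13, 0.25) 48 [None, None]
(0.5, 0.13, 0.25) 51 [None, None]
(0.5, 0.13, 0.25) 54 [None, None]
(0.613, 0.13, 0.24) 40 [None, None]
(0.613, 0.13, 0.24) 45 [None, None]
(0.613, 0.13, 0.24) 48 [None, None]
(0.613, 0.13, 0.24) 51 [None, None]
(0.613, 0.13, 0.24) 54 [None, None]
(0.613, 0.13, 0.21) 40 [None, None]
(0.613, 0.13, 0.21) 45 [None, None]
(0.613, 0.13, 0.21) 48 [None, None]
(0.613, 0.13, 0.21) 51 [None, None]
(0.613, 0.13, 0.21) 54 [None, None]
```

```bash
cat > kin.py <<'E'
from h import *
from scipy.optimize import least_squares
import itertools,os
LO=np.array([-3.07,-1.43,-1.02,-3.03,-3.05,-3.03]);HI=np.array([3.07,2.12,1.25,1.67,0,3.03])
e=lambda a,q:R.from_euler(a,q).as_matrix()
def fk(q,P,s4,s6):
    t=P[:18].reshape(6,3);p=np.zeros(3);M=np.eye(3)
    for i,(a,s) in enumerate((('z',1),('y',1),('y',-1),('x',s4),('y',-1),('x',s6))):
        M=M@e(a,s*q[i]);p=p+M@t[i]
    return p,M@R.from_rotvec(P[18:21]).as_matrix()
if __name__=="__main__":
    S=[(ctrl.current_q(),ctrl.current_position(),ctrl.current_orientation())]
    rng=np.random.default_rng(0)
    while len(S)<60:
        p=np.array([rng.uniform(-.2,.6),rng.uniform(-.5,.7),rng.uniform(.1,.4)]);az=rng.uniform(-3,3)
        _,q,_=grip(p,az,rng.uniform(0,60))
        k=ctrl.solve_ik(list(p),q)
        if k is not None:S.append((k,p,q))
    rot=lambda w:R.from_quat([w[1],w[2],w[3],w[0]]).as_matrix()
    best=None
    for s4,s6 in itertools.product((1,-1),(1,-1)):
        for k in range(3):
            def res(P):
                o=[]
                for q,p,w in S:
                    a,M=fk(q,P,s4,s6);o+=[a-p,.3*(M-rot(w)).ravel()]
                return np.concatenate(o)
            P0=np.concatenate([np.random.default_rng(k).normal(0,.1,18),[0,np.pi/2,0]]);P0[5]=.4;P0[6]=.3
            r=least_squares(res,P0)
            if best is None or r.cost<best[0]:best=(r.cost,r.x,s4,s6)
    print(best[0],best[2:],np.round(best[1][:18].reshape(6,3),3),best[1][18:])
    np.savez('kin.npz',P=best[1],s=best[2:])
E
time python3 kin.py
```

```text
5.7292260260529006e-30 (-1, -1) [[ 0.    -0.317  0.199]
 [-0.     0.108  0.602]
 [ 0.201  0.209 -0.   ]
 [ 0.262  0.19   0.   ]
 [ 0.172 -0.382  0.   ]
 [ 0.195 -0.     0.   ]] [-1.20919958  1.20919958 -1.20919958]
real	0m53.008s
user	3m5.895s
sys	0m0.075s
```

```bash
cat >> kin.py <<'E'
else:
    D=np.load('kin.npz');KP=D['P'];KS=D['s']
def allik(p,q,n=40):
    M0=R.from_quat([q[1],q[2],q[3],q[0]]).as_matrix();sols=[];rng=np.random.default_rng(1)
    for _ in range(n):
        def f(x):
            a,M=fk(x,KP,*KS);return np.r_[a-p,.3*(M-M0).ravel()]
        r=least_squares(f,rng.uniform(LO,HI),bounds=(LO,HI),max_nfev=60)
        if r.cost<1e-9 and not any(np.abs(r.x-s).max()<.02 for s in sols):sols.append(r.x)
    return sols
E
cat > t.py <<'E'
from kin import *
np.set_printoptions(precision=2,suppress=True)
for b,yaw in(((.492,-.2,.15),-.6),((.492,-.2,.26),-.6),((.613,.13,.24),0.01),((.613,.13,.21),0.01),((.5,.13,.25),0.01)):
    for th in(40,48,55,62):
        p,q,_=grip(b,yaw,th,1);print(b,th,*allik(p,q))
p,q,_=grip((.492,-.2,.15),-.6+np.pi,48,1);print(*allik(p,q))
E
time python3 t.py
```

```text
(0.492, -0.2, 0.15) 40
(0.492, -0.2, 0.15) 48
(0.492, -0.2, 0.15) 55 [-0.86  0.04 -0.97 -2.62 -0.44 -0.32]
(0.492, -0.2, 0.15) 62
(0.492, -0.2, 0.26) 40
(0.492, -0.2, 0.26) 48
(0.492, -0.2, 0.26) 55
(0.492, -0.2, 0.26) 62 [-0.62 -0.22 -0.73 -2.23 -0.03 -0.9 ]
(0.613, 0.13, 0.24) 40
(0.613, 0.13, 0.24) 48
(0.613, 0.13, 0.24) 55
(0.613, 0.13, 0.24) 62 [-0.16  0.02 -0.78 -2.68 -0.34 -0.36]
(0.613, 0.13, 0.21) 40
(0.613, 0.13, 0.21) 48
(0.613, 0.13, 0.21) 55
(0.613, 0.13, 0.21) 62 [-0.18  0.1  -0.86 -2.77 -0.49 -0.24]
(0.5, 0.13, 0.25) 40
(0.5, 0.13, 0.25) 48
(0.5, 0.13, 0.25) 55
(0.5, 0.13, 0.25) 62 [-0.09 -0.24 -0.83 -2.41 -0.13 -0.68]
[-0.22  0.7   0.21 -0.29 -1.87 -0.35]
real	0m18.984s
user	0m19.380s
sys	0m0.095s
```

```bash
cat >> h.py <<'E'
def grip2(b,yaw,al,ph,off=0.,s=1):
    "bar middle b, basket yaw, slant al, in-plane tilt ph (deg), grip offset along the bar (+left)"
    a,p=np.radians([al,ph]);f=np.array([np.cos(yaw),np.sin(yaw),0]);u=np.array([-f[1],f[0],0]);k=np.array([0,0,1.])
    y=f*np.cos(a)+k*np.sin(a);z=np.cos(p)*(f*np.sin(a)-k*np.cos(a))+np.sin(p)*u
    return np.array(b)+off*u+.008*z,quat(z,s*y),z
E
cat > t.py <<'E'
from kin import *
from multiprocessing import Pool
np.set_printoptions(precision=2,suppress=True)
pk=(.492,-.2,.15);up=(.492,-.2,.2)
def job(a):
    al,ph=a;off=-.022*np.sign(ph+.1);o={}
    for n,b,yw in (("pick",pk,-.6),("up",up,-.6),("seat",(.613,.13,.215),0),("over",(.613,.13,.245),0),("pre",(.5,.13,.25),0)):
        p,q,z=grip2(b,yw,al,ph,off);o[n]=allik(p,q,14)
    return a,o
if __name__=="__main__":
    with Pool(8) as P:
        for a,o in P.imap(job,[(al,ph) for al in(46,50,54,58,62) for ph in(-40,-30,-20,-10,0,10,20,30,40)]):
            print(a,{k:[list(x.round(2)) for x in v] for k,v in o.items() if v} if sum(map(bool,o.values()))>2 else [len(v) for v in o.values()])
E
time OMP_NUM_THREADS=1 python3 t.py
```

```text
(46, -40) {'pick': [[np.float64(0.41), np.float64(0.37), np.float64(-1.0), np.float64(1.16), np.float64(-1.08), np.float64(0.77)]], 'up': [[np.float64(0.44), np.float64(0.29), np.float64(-0.96), np.float64(1.08), np.float64(-1.14), np.float64(0.9)]], 'seat': [[np.float64(0.87), np.float64(0.36), np.float64(-0.8), np.float64(1.19), np.float64(-1.12), np.float64(1.0)]], 'over': [[np.float64(0.88), np.float64(0.33), np.float64(-0.77), np.float64(1.15), np.float64(-1.15), np.float64(1.07)]], 'pre': [[np.float64(1.13), np.float64(0.22), np.float64(-0.89), np.float64(0.95), np.float64(-1.24), np.float64(1.0)]]}
(46, -30) {'seat': [[np.float64(0.78), np.float64(0.26), np.float64(-0.9), np.float64(1.38), np.float64(-0.94), np.float64(0.96)]], 'over': [[np.float64(0.8), np.float64(0.22), np.float64(-0.87), np.float64(1.31), np.float64(-0.97), np.float64(1.04)]], 'pre': [[np.float64(1.08), np.float64(0.09), np.float64(-0.99), np.float64(1.09), np.float64(-1.09), np.float64(0.99)]]}
(46, -20) [0, 0, 1, 1, 0]
(46, -10) [0, 0, 0, 0, 0]
(46, 0) [0, 0, 0, 0, 0]
(46, 10) [0, 0, 0, 0, 0]
(46, 20) [1,
[... 10416 characters left out ...]
4(-0.75), np.float64(-1.48)]]}
(62, 40) {'pick': [[np.float64(-1.09), np.float64(0.33), np.float64(-0.62), np.float64(-1.6), np.float64(-1.09), np.float64(-1.0)]], 'up': [[np.float64(-1.05), np.float64(0.19), np.float64(-0.59), np.float64(-1.54), np.float64(-1.06), np.float64(-1.2)]], 'seat': [[np.float64(-0.32), np.float64(0.24), np.float64(-0.43), np.float64(-1.56), np.float64(-0.96), np.float64(-1.33)]], 'over': [[np.float64(-0.29), np.float64(0.18), np.float64(-0.4), np.float64(-1.52), np.float64(-0.95), np.float64(-1.43)]], 'pre': [[np.float64(-0.39), np.float64(0.02), np.float64(-0.59), np.float64(-1.48), np.float64(-1.02), np.float64(-1.4)]]}
real	0m19.962s
user	1m15.173s
sys	0m0.189s
```

```bash
cat > plan.py <<'E'
from kin import *
AL,PH,OFF=60,24,-.028
def solve(b,yaw,back=0.,seed=None,al=AL,ph=PH,off=OFF):
    p,q,z=grip2(b,yaw,al,ph,off);p=p-back*z
    M0=R.from_quat([q[1],q[2],q[3],q[0]]).as_matrix()
    def f(x):
        a,M=fk(x,KP,*KS);return np.r_[a-p,.3*(M-M0).ravel()]
    r=least_squares(f,np.array([-.8,.1,-.6,-1.6,-.7,-1.3]) if seed is None else seed,bounds=(LO,HI))
    return r.x if r.cost<1e-9 else None
def pts(q):
    t=KP[:18].reshape(6,3);p=np.zeros(3);M=np.eye(3);o=[]
    for i,(a,s) in enumerate((('z',1),('y',1),('y',-1),('x',KS[0]),('y',-1),('x',KS[1]))):
        M=M@e(a,s*q[i])
        if i==4:o.append(p+M@np.array([0,t[3,1]*0+t[4,1],0]));
        p=p+M@t[i]
    a,T=fk(q,KP,*KS)
    for z in(.011,-.055,-.2):
        for y in((-.065,.065) if z>0 else(-.097,.097)):
            for x in(-.04,.04,.09 if z<-.1 else .04):o.append(a+T@np.array([x,y,z]))
    o.append(a-T[:,2]*.367)
    return np.array(o)
def check(qa,qb,n=25):
    P=np.array([pts(qa+(qb-qa)*s) for s in np.linspace(0,1,n)]).reshape(-1,3)
    d=P-[.613,.13,0];ins=np.maximum(np.maximum(np.maximum(-.08-d[:,0],d[:,0]-.13),np.abs(d[:,1])-.1),P[:,2]-.49)
    return P[:,2].min(),ins.min(),P[np.argmin(P[:,2])]
E
python3 - <<'E'
from plan import *
np.set_printoptions(precision=3,suppress=True)
B=np.array([.492,-.2,.15]);yb=-.6;H=np.array([.6125,.1295,.216])
pk=solve(B,yb);pre=solve(B,yb,.09,pk);up=solve(B+[0,0,.1],yb,0,pk)
print(pk,pre,up)
hs=H-[.15,0,-.035];ho=H+[0,0,.028];last=up
Q={}
for n,b,y,bk in(("m1",[.46,-.05,.26],-.3,0),("pre",hs,0.01,0),("over",ho,0.01,0),("seat",H-[0,0,.008],0.01,0),("out",H,0.01,.12),("out2",H,.01,.18)):
    Q[n]=solve(b,y,bk,last);print(n,Q[n]); last=Q[n] if Q[n] is not None else last
q0=np.array(ctrl.current_q())
for W in([1.3,-.4,-.3,-.7,-1.2,-.6],[0.2,-.6,-.4,-1.2,-1.2,-.9],[0.,-.6,-.2,-1.2,-1.4,-.9]):
    W=np.array(W);print(W,check(q0,W),check(W,pre))
print(check(pre,pk),check(up,Q["m1"]),check(Q["m1"],Q["pre"]))
E
```

```text
[-1.02   0.159 -0.735 -1.78  -0.789 -0.991] [-1.097 -0.072 -0.766 -1.529 -0.826 -1.273] [-0.741 -0.141 -0.615 -1.426 -0.546 -1.658]
m1 [-0.504 -0.287 -0.689 -1.309 -0.617 -1.766]
pre [-0.04  -0.272 -0.701 -1.36  -0.473 -1.779]
over [-0.097  0.034 -0.472 -1.491 -0.512 -1.601]
seat [-0.178  0.111 -0.507 -1.633 -0.581 -1.384]
out [-0.208 -0.164 -0.58  -1.327 -0.626 -1.737]
out2 [-0.261 -0.291 -0.604 -1.202 -0.704 -1.871]
[ 1.3 -0.4 -0.3 -0.7 -1.2 -0.6] (np.float64(0.22656781147740312), np.float64(0.23002457414275473), array([0.15 , 0.726, 0.227])) (np.float64(0.11800447983095154), np.float64(0.028254599427623497), array([ 0.378, -0.235,  0.118]))
[ 0.2 -0.6 -0.4 -1.2 -1.2 -0.9] (np.float64(0.22656781147740312), np.float64(0.09351723752329051), array([0.15 , 0.726, 0.227])) (np.float64(0.11800447983095154), np.float64(0.027399668578405548), array([ 0.378, -0.235,  0.118]))
[ 0.  -0.6 -0.2 -1.2 -1.4 -0.9] (np.float64(0.22656781147740312), np.float64(0.06355628747314875), array([0.15 , 0.726, 0.227])) (np.float64(0.11800447983095168), np.float64(0.020945158003227007), array([ 0.378, -0.235,  0.118]))
(np.float64(0.07689493444186546), np.float64(0.17276372490564404), array([ 0.457, -0.245,  0.077])) (np.float64(0.17689493404491632), np.float64(0.0743396829727204), array([ 0.457, -0.245,  0.177])) (np.float64(0.17789493432032089), np.float64(0.006432914326706743), array([0.46 , 0.073, 0.178]))
```

```bash
python3 - <<'E'
from plan import *
np.set_printoptions(precision=4,suppress=True)
ctrl.movej([0.2,-.6,-.4,-1.2,-1.2,-.9])
B=np.array([.492,-.2,.15]);pre=solve(B,-.6,.09)
ctrl.movej(list(pre));jaws.command_gripper(.5)
img=cams.read_camera("wrist");save(img,"w1.png")
for n in("basket_handle","basket"):
    for r in cams.pinpoint("wrist",n)[:2]: print(n,r["p"],r["location"])
for s in(-.066,0,.066):print(s,proj("wrist",B+s*np.array([np.sin(.6),np.cos(.6),0])))
print(ctrl.current_time(),ctrl.current_wrist_force())
E
```

```text
basket_handle 0.87 [0.4876, -0.2011, 0.152]
basket 0.79 [0.492, -0.2007, -0.0001]
-0.066 [323.2727 308.8233]
0 [323.1354 209.1149]
0.066 [323.0015 118.1168]
7.15 [-0.6742  0.2861 -0.4362]
```

View pics/w1.png

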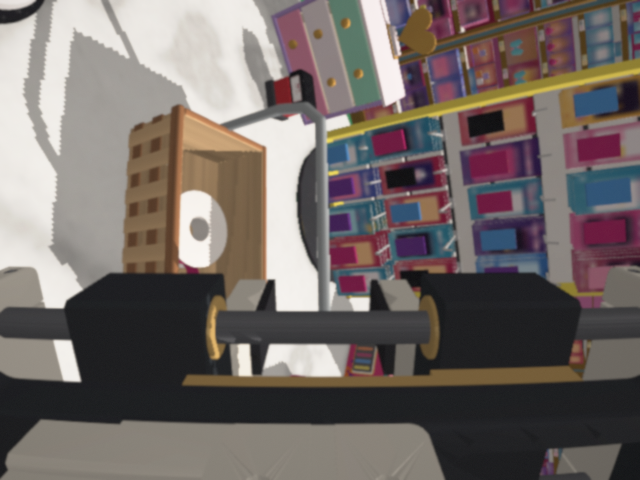

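The wrist view shows the bar upright at column ~322, rows 118–310, centred between the fingers. The prediction was column 323, so the pose is right. Grasping now.

```bash
python3 - <<'E'
from plan import *
np.set_printoptions(precision=4,suppress=True)
B=np.array([.492,-.2,.15])
p,q,z=grip2(B,-.6,AL,PH,OFF)
print(ctrl.move_straight(list(p),q,.12,stop_force=12))
print(ctrl.current_position(),p,ctrl.current_wrist_force())
jaws.command_gripper(0.)
print("open",ctrl.current_opening(),ctrl.current_finger_force(),ctrl.current_wrist_force())
ctrl.move_straight(list(p+[0,0,.02]),None,.05)
ctrl.move_straight(list(p+[0,0,.10]),None,.1)
ctrl.wait(.3)
print("open",ctrl.current_opening(),ctrl.current_finger_force(),ctrl.current_wrist_force(),ctrl.current_torque())
save(cams.read_camera("scene"),"s2.png")
for n in("basket_handle","basket","hook_tip","hook_line"):
    for r in cams.pinpoint("scene",n)[:1]: print(n,r["p"],r["location"])
w=cams.read_camera("wrist");s=cams.read_camera("scene")
cv2.imwrite("pics/c2.png",cv2.cvtColor(np.hstack([cv2.resize(w,(400,300)),cv2.resize(s[150:300,220:420],(400,300))]),cv2.COLOR_RGB2BGR))
print(ctrl.current_time())
E
```

```text
False
[ 0.4829 -0.2238  0.1464] [ 0.4833 -0.224   0.1463] [-0.2489 -0.5756  0.4222]
open 0.07755661353107735 29.990829527378082 [-1.6443 -0.1279  2.4081]
open 0.07908314148229946 29.970064759254456 [ 0.1128  0.0708 -1.753 ] [ 0.2874  3.8095 -0.0021]
basket 0.75 [0.4875, -0.1967, 0.1017]
hook_line 0.38 [0.6007, 0.3348, -0.0038]
10.8917
```

View pics/c2.png

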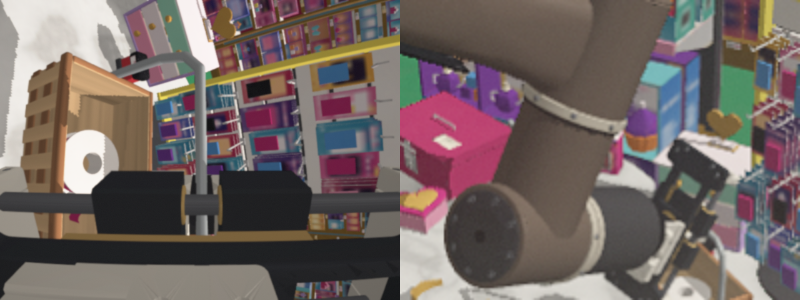

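```bash
python3 - <<'E'
from plan import *
np.set_printoptions(precision=4,suppress=True)
H=np.array([.6125,.1295,.216]);yh=.01
hs=H+[-.14,0,.036]
p,q,z=grip2(hs,yh,AL,PH,OFF)
try: ctrl.move_straight(list(p),q,.15)
except ctrl.MotionError as ex:
    print(ex)
    pm,qm,_=grip2([.46,-.05,.26],-.3,AL,PH,OFF); ctrl.move_straight(list(pm),qm,.15); ctrl.move_straight(list(p),q,.15)
ctrl.wait(.3)
print(ctrl.current_position(),p,ctrl.current_opening(),ctrl.current_wrist_force())
w=cams.read_camera("wrist");save(w,"w3.png")
T=H-[0,0,.008]+[-.021,0,.019]
print("tip pred",proj("wrist",T),"hollow",proj("wrist",H-[0,0,.008]),"bar ends",proj("wrist",hs+[0,.066,0]),proj("wrist",hs))
for n in("hook_tip","hook_line","canopy_edge","basket_handle","basket","stand"):
    for r in cams.pinpoint("wrist",n)[:1]: print(n,r["p"],r["location"])
s=cams.read_camera("scene");save(s,"s3.png")
for n in("hook_tip","hook_line","basket_handle","basket"):
    for r in cams.pinpoint("scene",n)[:1]: print("sc",n,r["p"],r["location"])
print(ctrl.current_time())
E
```

```text
[0.4791 0.1046 0.2483] [0.4791 0.1048 0.2483] 0.0775320397802163 [-0.2674 -0.008  -2.2255]
tip pred [374.0818 269.2987] hollow [362.1525 272.0993] bar ends [325.1105 107.2938] [324.7323 246.6992]
hook_tip 0.92 [0.5894, 0.1301, 0.2327]
hook_line 0.6 [0.608, 0.1275, 0.2116]
basket_handle 0.67 [0.4678, 0.1282, 0.2528]
sc hook_line 0.85 [0.6138, 0.1287, 0.2127]
sc basket 0.66 [0.4718, 0.1314, 0.1066]
14.1333
```

View pics/w3.png

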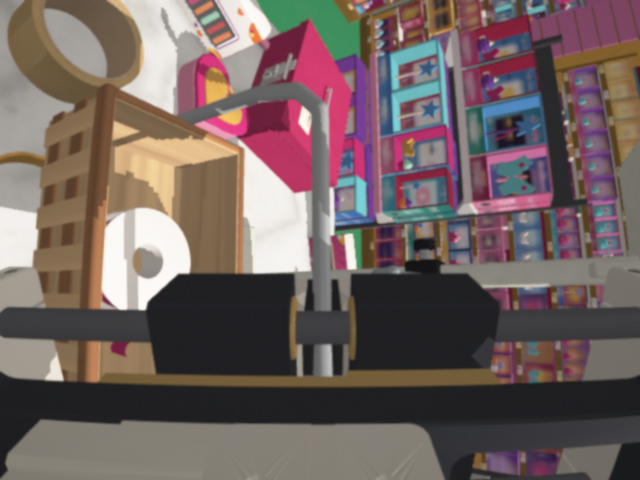

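View pics/s3.png

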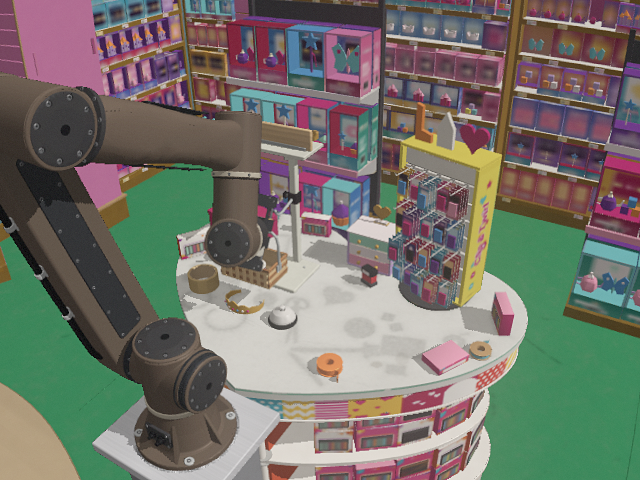

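```bash
python3 - <<'E'
import cv2,numpy as np
w=cv2.imread('pics/w3.png');s=cv2.imread('pics/scene.png')
a=cv2.resize(w[220:280,320:440],(800,400),interpolation=cv2.INTER_CUBIC)
b=cv2.resize(s[185:225,260:310],(250,200),interpolation=cv2.INTER_CUBIC)
o=np.zeros((600,800,3),np.uint8);o[:400]=a;o[400:,:250]=b;cv2.imwrite('pics/c3.png',o)
E
```

```text
(no output)
```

View pics/c3.png

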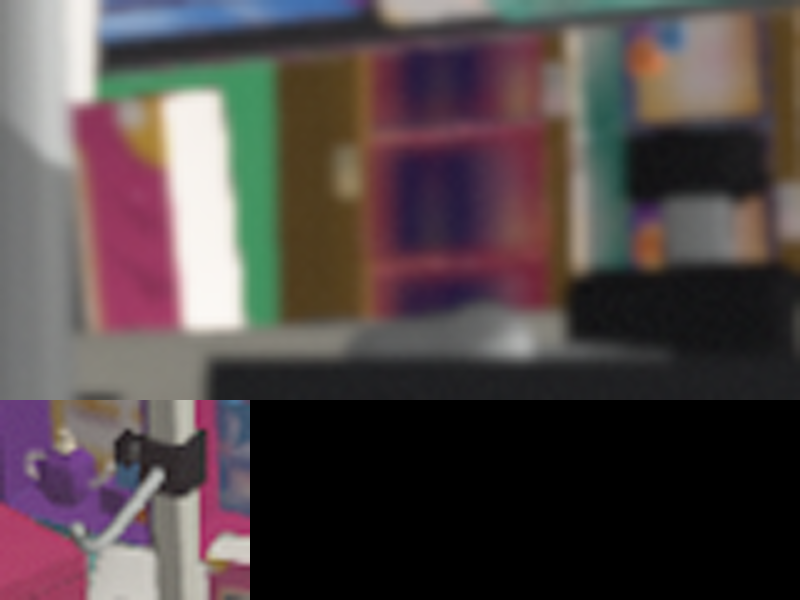

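```bash
python3 - <<'E'
from h import *
np.set_printoptions(precision=1,suppress=True)
for r in(.200,.208,.215,.222,.23):
    t=[.5915,.1297,r+.019];h=[.6125-.003,.1297,r];c=[.6125+.085,.1297,r+.019]
    print(r,"wrist tip",proj("wrist",t),"scene tip",proj("scene",t),"hollow",proj("scene",h),"top tip",proj("top",t))
E
```

```text
0.2 wrist tip [364.3 269.7] scene tip [275. 218.] hollow [278.8 220.9] top tip [250.6 199.3]
0.208 wrist tip [374.1 269.3] scene tip [274.9 215.6] hollow [278.7 218.6] top tip [250.1 198.4]
0.215 wrist tip [382.9 268.9] scene tip [274.7 213.4] hollow [278.6 216.5] top tip [249.7 197.7]
0.222 wrist tip [391.9 268.5] scene tip [274.6 211.3] hollow [278.4 214.4] top tip [249.3 197. ]
0.23 wrist tip [402.5 268. ] scene tip [274.5 208.9] hollow [278.3 212. ] top tip [248.8 196.1]
```

The hook tip shows at wrist (397,269) and scene (275.6,211), which puts the hook's rod at about 0.224 m and a hung bar at about 0.232 m. I'll raise the bar, come in above the tip and lower until I feel contact.

```bash
python3 - <<'E'
from plan import *
np.set_printoptions(precision=4,suppress=True)
yh=.01;X,Y=.615,.1297
s=None
for b,bk in(([.4725,.1295,.266],0),([X,Y,.266],0),([X,Y,.225],0),([X,Y,.232],.12)):
    s=solve(b,yh,bk,s);print(s)
P=lambda b:list(grip2(b,yh,AL,PH,OFF)[0])
q=grip2([X,Y,.266],yh,AL,PH,OFF)[1]
ctrl.move_straight(P([.4725,.1295,.266]),q,.06)
f0=np.array(ctrl.current_wrist_force())
print("in stop:",ctrl.move_straight(P([X,Y,.266]),q,.07,stop_force=6))
ctrl.wait(.4);print(ctrl.current_position(),P([X,Y,.266]),np.array(ctrl.current_wrist_force())-f0)
w=cams.read_camera("wrist");sc=cams.read_camera("scene")
cv2.imwrite("pics/c4.png",cv2.cvtColor(np.hstack([cv2.resize(w,(400,300)),cv2.resize(sc[140:290,200:400],(400,300))]),cv2.COLOR_RGB2BGR))
print(ctrl.current_time())
E
```

```text
[ 0.0511 -0.2899 -0.679  -1.2689 -0.4023 -1.9193]
[-0.0401 -0.004  -0.4502 -1.3937 -0.47   -1.741 ]
[-0.1396  0.0771 -0.4859 -1.5686 -0.547  -1.486 ]
[-0.1607 -0.1926 -0.5633 -1.266  -0.5957 -1.8333]
in stop: False
[0.6216 0.105  0.2624] [np.float64(0.621576369076074), np.float64(0.10501842167067861), np.float64(0.2623458181694296)] [ 1.0336  0.2819 -0.7639]
17.2
```

View pics/c4.png

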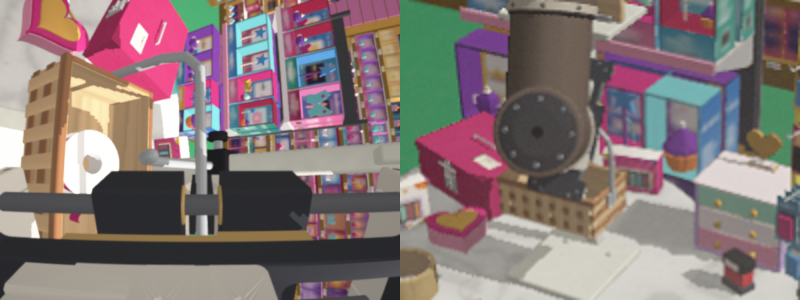

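The wrist view (reduced) shows the ball tip at (150,157), below the bar at column 200. The rod passes under the bar to the collar at (215,155), so the bar is past the tip. Lowering now.

```bash
python3 - <<'E'
from plan import *
np.set_printoptions(precision=4,suppress=True)
yh=.01;X,Y=.615,.1297
t=proj("wrist",[.5915,Y,.243]);print("tip pred",t,"seen 240,251")
if np.abs(t-[240,251]).max()>20: raise SystemExit
P=lambda b:list(grip2(b,yh,AL,PH,OFF)[0])
f0=np.array(ctrl.current_wrist_force())
ctrl.move_straight(P([X,Y,.243]),None,.05,stop_force=5)
print("a",ctrl.current_position()[2]+.266-.2624)
print("stop:",ctrl.move_straight(P([X,Y,.214]),None,.015,stop_force=4))
print("bar z",ctrl.current_position()[2]+.266-.2624,ctrl.current_wrist_force()-f0)
ctrl.wait(.3)
print(ctrl.current_wrist_force()-f0,ctrl.current_torque(),ctrl.current_time())
w=cams.read_camera("wrist");sc=cams.read_camera("scene")
cv2.imwrite("pics/c5.png",cv2.cvtColor(np.hstack([cv2.resize(w,(400,300)),cv2.resize(sc[140:290,200:400],(400,300))]),cv2.COLOR_RGB2BGR))
E
```

```text
tip pred [248.0631 243.5526] seen 240,251
a 0.24304035097682258
stop: True
bar z 0.23089503470279737 [-0.0345 -0.714   6.1362]
[ 0.6673 -0.0949  6.9605] [-0.5799  1.0235 -0.0019] 19.075
```

View pics/c5.png

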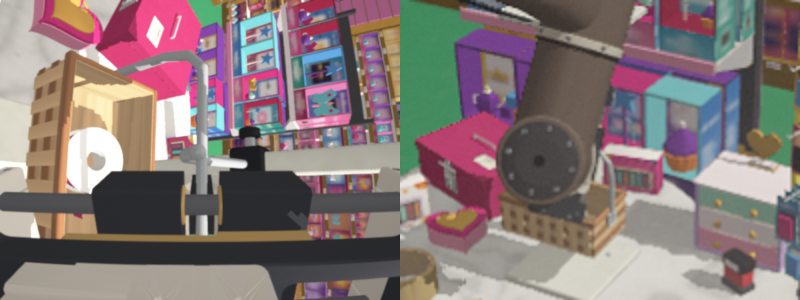

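Contact came at bar height 0.231 m with about +7 N, as predicted, and the bar lies across the rod behind the ball at (187,152). Releasing and backing out.

```bash
python3 - <<'E'
from plan import *
np.set_printoptions(precision=4,suppress=True)
z=grip2([0,0,0],.01,AL,PH,OFF)[2];p=np.array(ctrl.current_position())
jaws.command_gripper(.14);ctrl.wait(.4)
jaws.command_gripper(.36);ctrl.wait(.3)
print(ctrl.current_opening(),ctrl.current_wrist_force())
print(ctrl.move_straight(list(p-.05*z),None,.05,stop_force=6))
print(ctrl.move_straight(list(p-.15*z),None,.1,stop_force=8),ctrl.current_wrist_force())
q=np.array(ctrl.current_q());q[0]-=.75
print("sweep clear",check(np.array(ctrl.current_q()),q))
ctrl.movej(list(q));ctrl.wait(1.)
a=cams.read_camera("scene")
for n in("basket","basket_handle","ribbon_spool","hook_tip"):
    for r in cams.pinpoint("scene",n)[:2]: print(n,r["p"],r["location"])
b=cams.read_camera("top")
for n in("counter_bell","toy_tiara","date_stamp","tape_roll","trinket_box"):
    for r in cams.pinpoint("top",n)[:1]: print(n,r["p"],r["location"])
cv2.imwrite("pics/c6.png",cv2.cvtColor(np.hstack([cv2.resize(a[130:310,190:370],(400,400)),cv2.resize(b[110:320,150:360],(400,400))]),cv2.COLOR_RGB2BGR))
print(ctrl.current_time())
E
```

```text
0.35880940055538796 [-0.6656  0.0809  0.0547]
False
False [ 0.1829  0.7976 -0.6749]
sweep clear (np.float64(0.22595798721672536), np.float64(-0.0029044493315119463), array([0.4939, 0.0108, 0.226 ]))
ribbon_spool 0.68 [0.3225, -0.1998, 0.0035]
counter_bell 0.68 [0.4365, 0.0217, -0.0007]
toy_tiara 0.74 [0.4355, 0.1545, 0.0044]
date_stamp 0.46 [0.7058, -0.1168, -0.0031]
tape_roll 0.96 [0.4591, 0.3178, 0.0009]
trinket_box 0.65 [0.6145, 0.1284, 0.0796]
26.0667
```

View pics/c6.png

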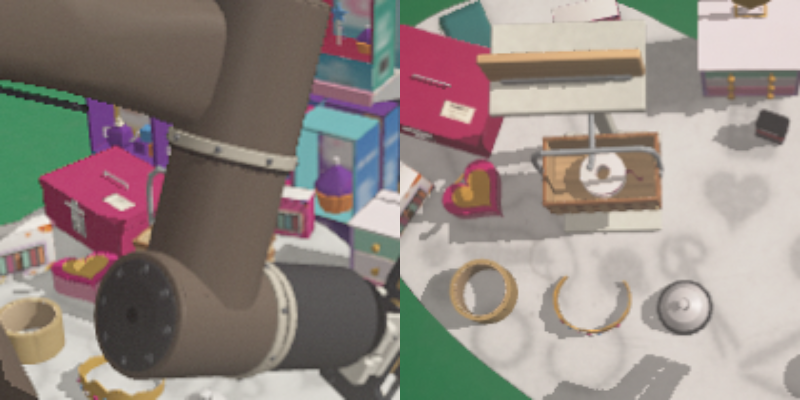

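The top view shows the basket hanging from the hook near the middle of its handle (hook at 592, bar 540–660). The reel is inside and the neighbouring things have not moved.

```bash
python3 -c "
from station import *
print(ctrl.current_wrist_force());print(sign_off())"
```

```text
[-0.28919221  0.46277432 -0.34386277]
the job is handed in; nothing more can be done
None
```

The basket is hanging on the stand's hook by about the middle of its handle with the ribbon reel still in it, the arm is clear, and the job was handed in at about 26 s of robot time.

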